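# Snap in a gas filter cartridge and tug-test it

### The arm

A 7-joint arm with a two-finger parallel gripper is mounted at the origin on the work surface. World frame = base frame: x ahead of the robot, y to its left, z up, the work surface at z = 0. Lengths are in mm, angles in rad, forces in N, time in s.
With the tool pointing down it reaches from about 375 to 925 mm from the base axis. Payload 3.1 kg.
Tool frame: the origin (TCP) lies between the finger pads; the fingertips stand 8 mm ahead of it and the grasp point (between the pads) lies 11 mm behind it; z points along the fingers, y is the direction in which the jaws open and shut (so a half turn about z gives the same grasp; the last joint's range is limited). The gripper opens to 85 mm and grips with 20 to 120 N. Pads are 22 mm wide; open, the fingers measure 114 mm over their backs; the gripper's body (76 mm by 85 mm) begins 54 mm behind the grasp point. The pads swing forward as they close: fully open they stand 13 mm farther back than shut.
Start: joints at [1.169, 0.383, 0.044, 1.598, -0.018, 1.161, -0.05], TCP at [194.466, -620.231, 239.269] pointing down, gripper open.
Joint ranges: [-2.61, 2.61], [-0.41, 2.15], [-1.48, 1.57], [0, 2.5], [-1.57, 4.71], [0.05, 1.97], [-2.85, 2.85]. Speed limits (rad/s): [2.79, 2.79, 3.14, 3.14, 3.14, 3.14, 3.14].

### API

Orientations are given as a unit quaternion [x, y, z, w].
In Python, from bench import r, optics gives the robot as it stands. The module is installed in compiled form; this text tells all that it offers.
- The arm moves only by the tool servo_tool, never from a script. Its argument "deltas" is a list that holds one entry, the list of rows, each a list of 6 numbers: the shift along the tool's x, y, z as a fraction of full scale, then the turn, a rotation vector about the tool's x, y, z as a fraction of full scale. A call has 1 to 10 rows; each row shifts and turns the commanded pose from where the row before left it, along the tool's axes as they then stand; what a row does not reach is not made up. Full scale, the value 1, is 3 cm for a shift and 4 degrees for a turn. A row lasts 1/10 s, in which the tool goes at most 50 mm and 8.59 degrees, less where a joint would pass 70% of its speed; a pose out of reach is approached as far as the arm can. A call with a number of a shift or a turn outside -1 to 1 is refused whole. A call with a gripper value outside its range is refused whole. "jaw" is the closure, from 0 (fully open) to 1 (shut), set as the call begins (left out, the last holds). The fingers move at their own pace and stop on an object; "grip_force" is the grip in N (left out, the last holds). Time passes only in rows, so rows that do not move let the fingers close. It gives the time, the measured TCP pose, the force and the opening at its end, in the units of the state.
- r.get_obs(): the state, without advancing time (a new reading comes with each control period).
- optics.read_camera(name): name is "scene" or "top" or "wrist"; returns a dict with "pixels" (420x560x3 uint8, red, green, blue), "mtx" (3x3 intrinsics, pixels), "k1" (the pictures are not rectified: a ray, as slopes to the right and down, at radius r is drawn at 1 + k1 r^2 times it, then the intrinsics apply), "cam_to_world" (4x4, takes a point from camera to world coordinates). Camera axes: x right, y up, looking along -z (the intrinsics and any distortion apply to the point x, -y, -z); pixel columns grow to the right and rows downward; lengths in mm; the calibration is good to about 2 mm. A picture is of the moment at which its call begins. There is no depth.
- r.job_done(): hands the job in, once; it reports no verdict.
Trained networks look in a picture, given as the dict that the camera call returned (one of the last four; its "shot" number tells which), for a name from the list of things; names that differ only in an ending like _2 or _b are one class to them, and where a whole thing is asked for, a point or a joint stands for the part that bears it (a point fixed in the world has none). Each returns a list of dicts, best first, with "conf" (0 to 1); they miss things now and then, are a little off and sometimes report something else, mostly with a low value. They report only what shows in the picture. A call takes as long as a camera call. They do not tell look-alikes from the thing itself.
- optics.boxes_of(picture, query): "box" ([left, top, right, bottom] in pixels, round what is visible of it).
- optics.masks_of(picture, query): "pixels" (420x560 bool, what is visible of it) and "box" ([left, top, right, bottom] in pixels, round what is visible of it).
The state is a dict: "t": time; "q": joint angles; "qd": joint speeds; "effort": joint torques, N m; "tool_pos": TCP position; "tool_rot": TCP orientation; "force": force on the tool from outside, world axes, zero at the start; "torque": the same for the moment, N m; "width": finger opening in mm.
Only numpy, scipy, OpenCV 4.12 (cv2) and the standard library are available. Lean on these libraries where they do the work, as an engineer would, in place of code of your own. Each camera call takes 0.05 s, during which the arm holds its last target.

### The job

Take the tall gas filter cartridge out of the storage rack and press it straight down into the spring-mounted dock, with no more than about 20 N, until the catch snaps and its flange sits fully home. Then, keeping hold of the cartridge, tug it straight up with a steady 12 N for a good second (never more than about 18 N) to prove that the catch holds it, and let go. Leave it upright and fully home, and leave everything else where it stands.

Things in the scene. Friction and masses are not known exactly. Their poses are not given: they have to be found in the camera images.
- cartridge_center (a point): Middle of the tall gas filter cartridge: round, upright, 110 mm high, about 150 g. White plastic body 34 mm across, 70 mm high, grey cap 28 mm across, 6 mm high on top, below it a 40 mm flange 4 mm thick, then the stem. Point on its axis, 40 mm above the flange's underside, 40 mm below the top, z up. It starts hanging by the flange in either hole of the rack. Grip it by the white body.
- cartridge_tip (a point): Lower end of the tall cartridge's steel stem, on its axis, 70 mm below cartridge_center. The stem is 30 mm long up to the flange and 18 mm across, tapering to 8 mm over its lowest 8 mm; a groove 7 mm across runs from 12 to 24 mm above this tip.
- dock_seat (a point): Centre of the hole mouth on the flat top of the dock's grey head (76 x 76 mm, 36 mm high, top 58 mm above the bench), z up. The hole is vertical, 21 mm across, right through, slightly chamfered. Fully home: the flange lies on this face, cartridge_center 40 mm above this point.
- dock_catch (a point): On the hole's axis, 16 mm below its mouth: about where the two spring jaws sit (a steel tab shows on either side of the head). The stem, pressed down with some 3 to 8 N, spreads them; they snap into its groove 0.5 to 3.5 mm before the flange meets the face (it differs from dock to dock). From then on a pull cannot free it, but it rises by that play before the jaws take the load.
- dock_head (a joint): Height of the dock's head on its stiff springs, m: 0 at rest, plus when it is pulled up, minus when pressed down, about 12 N per mm either way, stops at 7 mm. It follows the force on the cartridge: 12 N of tug raises it by 1 mm, too little to be read well; feel the force.
- dock: The dock's fixed foot, an aluminium plate 110 x 110 x 10 mm on the bench, origin under its centre; the head stands above it on four springs. Two copper pipes leave its +x side.
- rack: Fixed grey storage rack, 100 x 200 mm, its top board 60 mm above the bench; origin on the bench under its centre. Two holes of 25 mm lie in the board 50 mm to either side along its y axis.
- short_center (a point): Middle of the short, spent cartridge in the rack's other hole: same stem and flange, but its white body is only 30 mm high and has no cap (top 34 mm above the rack's board; point 18 mm above the board). A bystander: leave it.
- bottle: Bystander: amber glass solvent bottle, 60 mm across, 130 mm high; origin under its centre.
- beaker: Bystander: glass beaker, 70 mm across, 85 mm high; origin under its centre.
Things that resemble listed ones, but are neither listed nor needed, are in the scene too. Leave any brown look-alike of the dock alone. Leave any purple look-alike of the part that bears cartridge_center alone.

How it is judged (in metres and radians):
On the way, in this order (a step that is already met when the one before it is completed fails the run):
1. the tall cartridge is pressed fully home in the dock (z of cartridge_center in the frame of dock_seat below 0.0415 m and horizontal distance between cartridge_center and dock_seat below 0.005 m and angle between the z axis of cartridge_center and the z axis of dock_seat, either way round below 0.08 rad), for 0.1 s.
2. the cartridge, still in the dock, is tugged up with at least 8.5 N for 0.7 s, without the fingers pulling on the dock itself (value of joint dock_head above 0.0007 m and z of cartridge_center in the frame of dock_seat below 0.046 m and contact force between dock and the fingers below 1 N), for 0.7 s.
At the end, for the whole second after the job is handed in: The tall cartridge stands released in the dock, upright within about 5 degrees, on the hole's axis within 5 mm and within 2.5 mm of fully home, the dock's head at rest at its middle height; short cartridge within 20 mm, bottle and beaker within 30 mm of where they stood (z of cartridge_center in the frame of dock_seat below 0.0425 m and horizontal distance between cartridge_center and dock_seat below 0.005 m and angle between cartridge_center's own z axis and vertical below 0.08 rad and value of joint dock_head between -0.0007 and 0.0005 m and velocity of joint dock_head below 0.01 m/s and distance of short_center from where it was at the start of the episode below 0.02 m and distance of each of bottle, beaker from where it was at the start of the episode below 0.03 m); the robot touches nothing.
It fails at once if the cartridge or dock is pressed down with more than 25 N (value of joint dock_head below -0.00208 m).
It fails at once if the cartridge or dock is pulled up with more than 20 N (value of joint dock_head above 0.00167 m).
It fails at once if the short cartridge is disturbed (distance of short_center from where it was at the start of the episode above 0.02 m).
It fails at once if the bottle or the beaker is disturbed (distance of any of bottle, beaker from where it was at the start of the episode above 0.03 m).
It also fails if it takes over 67 s, if anything falls off the work surface, if the arm or the gripper's body presses on something with over 40 N, if the wrist force passes 120 N, or if a joint passes its speed limit or range.

## Working session

There is one attempt and no reset: what is moved stays moved. The work goes in short steps, Python scripts to look and compute and a tool call to move; the robot and the scene stay as the last step left them, time stands still between calls to the robot, and variables do not carry over. Pictures are saved under pics/ and viewed, and the job is handed in when it is done.

Besides the shell and the picture viewer there is one more tool, called after ">>>" as a command line: name --argument value ..., lists and objects as JSON in quotes. servo_tool: Moves the arm, as the interface text tells. Its arguments: {"type":"object","properties":{"deltas":{"type":"array","items":{"type":"array","items":{"type":"array","items":{"type":"number"}}}},"jaw":{"type":"number"},"grip_force":{"type":"number"}},"required":["deltas"]}

```bash
mkdir -p pics
cat > h.py <<'E'
import numpy as np, cv2
from bench import r, optics
def save(p,n): cv2.imwrite('pics/'+n+'.png', cv2.cvtColor(p['pixels'],cv2.COLOR_RGB2BGR))
E
python3 - <<'E'
from h import *
print(r.get_obs())
for n in ['scene','top']:
    p=optics.read_camera(n); save(p,n+'0'); print(n,p['mtx'],p['k1'],p['cam_to_world'])
    for q in ['cartridge_center','dock','rack','dock_head','short_center','bottle','beaker']:
        print(q,[(d['conf'],np.round(d['box'],1).tolist()) for d in optics.boxes_of(p,q)])
E
```

```text
{'t': 0.0, 'q': array([ 1.1691863 ,  0.38387032,  0.04384836,  1.59957629, -0.01787046,
        1.16117736, -0.04992826]), 'qd': array([-1.74364131e-04,  1.44546303e-03,  1.56126920e-03,  4.09877906e-04,
        3.48626104e-04, -1.03568877e-03,  4.88214389e-05]), 'effort': array([-2.53642693e-04, -4.33466971e+01,  1.02452628e+00, -2.49513888e+01,
        1.06215154e-02,  1.15475332e-02,  2.83503311e-06]), 'tool_pos': array([ 194.1573317 , -619.36442508,  237.86347041]), 'tool_rot': array([ 9.88479966e-01,  1.51346012e-01, -2.86102442e-04, -1.28806717e-03]), 'force': array([-0.00482696, -0.73023189,  0.40844029]), 'torque': array([-0.02851234,  0.00454407, -0.01801169]), 'width': 85.17739396780682}
scene [[424.84324843   0.         279.40720496]
 [  0.         424.84324843 215.41275126]
 [  0.           0.           1.        ]] 0.020146381458328096 [[ 2.92656105e-02 -7.17372459e-01  6.96074909e-01  1.16482915e+03]
 [ 9.99514947e-01  1.35834809e-02 -2.80242828e-02 -1.06531222e+02]
 [ 1.06487285e-02  6.96557423e-01  7.17422024e-01  7.03147393e+02]
 [ 0.00000000e+00  0.00000000e+00  0.0
[... 614 characters left out ...]
8865e+02]
 [-9.99766463e-01 -1.76848114e-02 -1.24204171e-02 -7.75958091e+01]
 [-1.40877231e-02  9.75098465e-02  9.95134848e-01  1.06757818e+03]
 [ 0.00000000e+00  0.00000000e+00  0.00000000e+00  1.00000000e+00]]
cartridge_center [(0.86, [199.5, 145.0, 219.4, 167.1]), (0.71, [195.4, 189.8, 219.1, 209.0])]
dock [(0.97, [217.1, 247.2, 279.7, 334.9]), (0.96, [287.3, 172.5, 347.3, 245.5]), (0.43, [152.8, 193.4, 173.4, 210.6])]
rack [(0.78, [150.0, 182.0, 232.2, 227.1])]
dock_head [(0.68, [229.1, 286.6, 267.9, 329.8]), (0.57, [305.9, 205.1, 339.8, 240.3])]
short_center [(0.49, [153.9, 193.3, 173.0, 211.5])]
bottle [(0.98, [250.0, 108.6, 276.1, 143.8])]
beaker [(0.83, [399.3, 141.2, 444.1, 172.0])]
```

View pics/scene0.png

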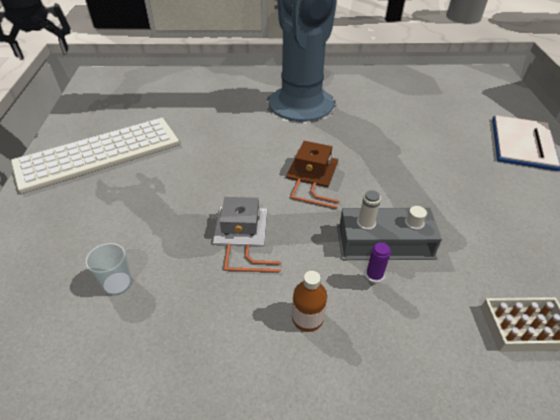

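View pics/top0.png

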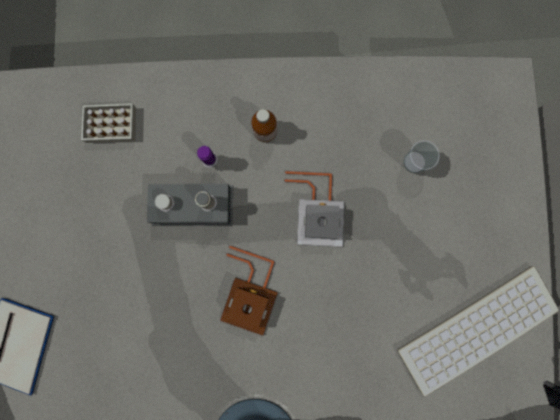

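Candidates for the cartridge are the white body with grey cap at scene (370,210), top (206,200), and the purple one at scene (378,262), top (206,155). The white one in the rack fits. Candidates for the dock are the grey one at scene (240,215), top (322,222), and the brown one at scene (313,160), top (248,306). The grey one fits. I'll confirm with enlarged crops.

```bash
cat >> h.py <<'E'
def ray(p,uv):
    K=p['mtx'];k=p['k1']
    d=np.array([(uv[0]-K[0,2])/K[0,0],(uv[1]-K[1,2])/K[1,1]]);u=d.copy()
    for _ in range(30): u=d/(1+k*(u@u))
    M=p['cam_to_world']; v=M[:3,:3]@np.array([u[0],-u[1],-1]); return M[:3,3],v
def atz(p,uv,z):
    o,v=ray(p,uv); return o+v*(z-o[2])/v[2]
def proj(p,X):
    M=p['cam_to_world'];c=M[:3,:3].T@(np.asarray(X,float)-M[:3,3]); u=np.array([c[0],-c[1]])/-c[2]
    u=u*(1+p['k1']*(u@u));K=p['mtx'];return np.array([K[0,0]*u[0]+K[0,2],K[1,1]*u[1]+K[1,2]])
def tri(a):
    A=np.zeros((3,3));b=np.zeros(3)
    for o,v in a:
        v=v/np.linalg.norm(v);P=np.eye(3)-np.outer(v,v);A+=P;b+=P@o
    return np.linalg.solve(A,b)
E
python3 - <<'E'
from h import *
t=optics.read_camera('top'); s=optics.read_camera('scene')
def crop(p,x0,y0,x1,y1,k): return cv2.resize(cv2.cvtColor(p['pixels'],cv2.COLOR_RGB2BGR)[y0:y1,x0:x1],None,fx=k,fy=k,interpolation=cv2.INTER_CUBIC)
a=crop(t,140,140,240,240,4);b=crop(t,280,165,380,265,4)
cv2.imwrite('pics/ctop.png',np.hstack([a,b]))
a=crop(s,335,175,435,275,4);b=crop(s,200,185,300,285,4)
cv2.imwrite('pics/cscene.png',np.hstack([a,b]))
for q in ['cartridge_center','dock_head','dock','short_center']:
  for n,p in (('t',t),('s',s)):
    for d in optics.masks_of(p,q):
        ys,xs=np.nonzero(d['pixels']);print(q,n,d['conf'],d['box'],xs.mean(),ys.mean())
E
```

```text
cartridge_center t 0.75 [195.6, 191.6, 220.2, 209.1] 205.38855421686748 200.34036144578315
cartridge_center s 0.97 [353.9, 189.8, 379.5, 229.9] 368.65557163531116 210.5861070911722
cartridge_center s 0.73 [364.7, 244.3, 394.6, 287.4] 377.2107438016529 263.25482093663913
dock_head t 0.83 [229.0, 286.9, 268.1, 331.4] 247.20452640402348 307.37552388935455
dock_head t 0.81 [306.6, 202.4, 341.2, 239.8] 322.24467178175615 220.86615515771527
dock_head s 0.95 [295.4, 140.6, 331.5, 175.2] 313.2359667359667 157.54261954261955
dock_head s 0.73 [212.4, 198.9, 281.2, 276.4] 241.54131599081867 228.3221117061974
dock_head s 0.6 [218.3, 197.6, 258.8, 233.7] 239.47550866616427 214.98116051243406
dock t 0.85 [217.4, 247.3, 279.8, 335.6] 249.06650346797227 300.1631986944104
dock t 0.6 [284.3, 172.8, 345.8, 245.3] 319.0211267605634 217.64392605633802
dock s 0.8 [213.0, 199.2, 278.7, 273.6] 242.51354240912332 229.3528153955809
dock s 0.76 [284.9, 143.6, 338.3, 210.2] 313.0184210526316 168.77263157894737
short_center t 0.57 [195.3, 187.6, 215.8, 210.2] 205.43986254295532 200.43642611683848
short_center t 0.47 [156.7, 194.7, 172.2, 209.2] 163.95854922279793 201.86010362694302
short_center s 0.87 [403.4, 207.4, 424.8, 228.6] 415.7081081081081 217.35405405405405
```

View pics/ctop.png

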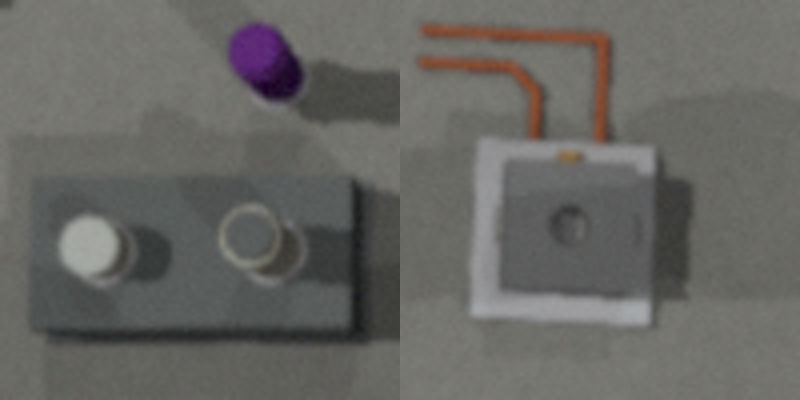

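View pics/cscene.png

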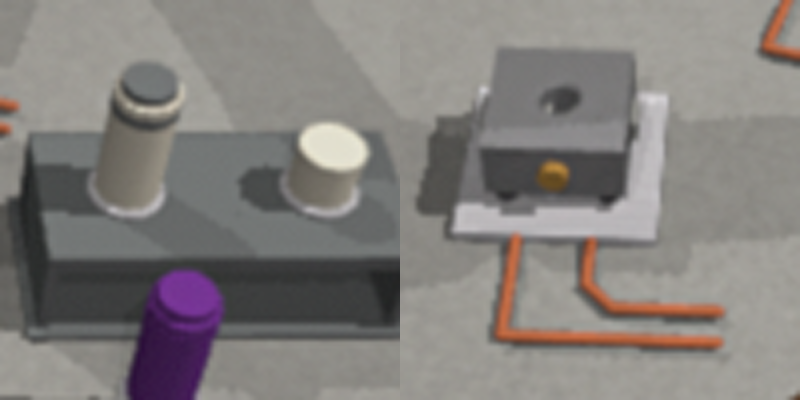

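Both confirmed: the capped white cartridge is the left one in the rack in the scene view, with the short cap-less one beside it, and the dock is the grey one. Now positions.

Run:
```python
from h import *
t=optics.read_camera('top'); s=optics.read_camera('scene')
for n,a,b,z in [('cap',(202.4,198.6),(372.4,195.1),140),('hole',(321.9,220.9),(239.4,209.4),58),('short',(162.2,201.2),(417.8,211.4),94),('purple',(204.5,153),(381.4,248.5),110),('bottlecap',(262.5,116),(312.5,278),130),('beaker',(425,153),(108,257),85)]:
    print(n,atz(t,a,z).round(1),atz(s,b,z).round(1),tri([ray(t,a),ray(s,b)]).round(1))
c=lambda x,y:((x+.5)/4-.5,(y+.5)/4-.5)
def T(x,y,z):
    u=c(x,y);return atz(t,(u[0]+280,u[1]+165),z).round(1)
def S(x,y,z):
    u=c(x,y);return atz(s,(u[0]+200,u[1]+185),z).round(1)
print('head T',T(103,158,58),T(255,165,58),T(102,288,58),T(250,293,58))
print('head S',S(98,48,58),S(236,53,58),S(82,151,58),S(234,152,58))
u=lambda x,y:atz(t,(c(x,y)[0]+140,c(x,y)[1]+140),60).round(1)
print('rack',u(33,178),u(352,180),u(34,328),u(350,330))
```

```text
cap [567.   94.4 140. ] [566.9  97.7 140. ] [567.2  95.9 140.2]
hole [ 520.2 -168.    58. ] [ 519.3 -166.5   58. ] [ 520.1 -167.2   58.9]
short [568.6 195.   94. ] [567.8 197.5  94. ] [568.7 195.9  94.8]
purple [673.9  95.5 110. ] [676.4  99.1 110. ] [674.7  97.8 107.9]
bottlecap [750.1 -36.8 130. ] [753.3 -33.9 130. ] [751.2 -35.1 127.1]
beaker [ 671.  -408.9   85. ] [ 665.5 -400.2   85. ] [ 669.  -402.6   90.1]
head T [ 559.9 -130.6   58. ] [ 554.3 -218.9   58. ] [ 484.6 -128.4   58. ] [ 480.1 -213.8   58. ]
head S [ 478.8 -201.6   58. ] [ 484.2 -125.5   58. ] [ 556.7 -205.1   58. ] [ 558.9 -126.2   58. ]
rack [614.  239.6  60. ] [608.8  49.9  60. ] [525.2 237.7  60. ] [521.   51.5  60. ]
```

>>> servo_tool --deltas '[[[0.8,-0.8,0,0,0,0],[0.8,-0.8,0,0,0,0],[0.8,-0.8,0,0,0,0],[0.8,-0.8,0,0,0,0],[0.8,-0.8,0,0,0,0],[0.8,-0.8,0,0,0,0],[0.8,-0.8,0,0,0,0],[0.8,-0.8,0,0,0,0],[0.8,-0.8,0,0,0,0],[0.8,-0.8,0,0,0,0]]]' --jaw 0 --grip_force 60

```text
t: 2.4
tool_pos: [352.2, -318.2, 239.6]
tool_rot: [0.988, 0.151, 0.0, 0.0]
force: [1.8, -0.4, -0.2]
width: 85.6
```

>>> servo_tool --deltas '[[[0.8,-0.8,0,0,0,0],[0.8,-0.8,0,0,0,0],[0.8,-0.8,0,0,0,0],[0.8,-0.8,0,0,0,0],[0.8,-0.8,0,0,0,0],[0.8,-0.8,0,0,0,0],[0.8,-0.8,0,0,0,0],[0.8,-0.8,0,0,0,0],[0.8,-0.8,0,0,0,0],[0.8,-0.8,0,0,0,0]]]'

```text
t: 3.4
tool_pos: [509.5, -17.5, 239.6]
tool_rot: [0.989, 0.151, 0.0, 0.0]
force: [0.8, -0.2, 0.8]
width: 85.5
```

>>> servo_tool --deltas '[[[0.59,-0.61,0,0,0,0],[0.59,-0.61,0,0,0,0],[0.59,-0.61,0,0,0,0],[0.59,-0.61,0,0,0,0],[0.59,-0.61,0,0,0,0],[0,0,0,0,0,0],[0,0,0,0,0,0],[0,0,0,0,0,0]]]'

```text
t: 4.2
tool_pos: [565.7, 93.6, 239.0]
tool_rot: [0.989, 0.151, -0.0, 0.001]
force: [-0.1, -0.1, 0.1]
width: 85.2
```

Run:
```python
from h import *
o=r.get_obs();print(o['tool_pos'],o['q'],o['force'])
p=optics.read_camera('wrist');save(p,'w1');print(p['cam_to_world'].round(3),p['mtx'],p['k1'])
print(proj(p,[567,96,140]))
```

```text
[565.69421717  93.62825853 239.04095089] [ 0.23561599  0.29050459 -0.55434101  1.7626941   0.16810167  1.13637555
 -1.63978705] [-0.07150939 -0.05710134  0.12053535]
[[ 2.98000e-01  9.20000e-01  2.55000e-01  6.29495e+02]
 [-9.55000e-01  2.87000e-01  8.00000e-02  1.13527e+02]
 [ 0.00000e+00 -2.68000e-01  9.64000e-01  3.73802e+02]
 [ 0.00000e+00  0.00000e+00  0.00000e+00  1.00000e+00]] [[342.5211625    0.         281.00690165]
 [  0.         342.5211625  214.33205042]
 [  0.           0.           1.        ]] -0.02024308788496148
[278.24778672 214.23665807]
```

View pics/w1.png

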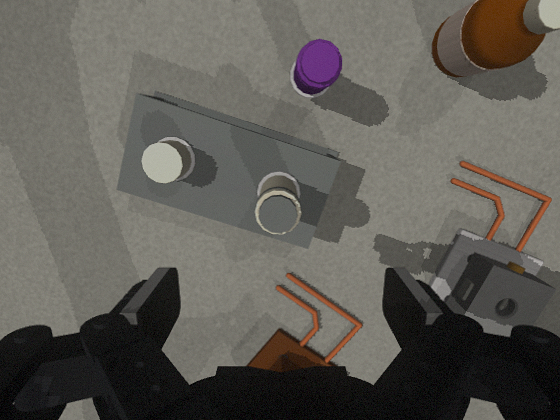

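The wrist view shows the cap at (278,213), against a predicted (278,214), so the position is good. I'll correct by 2 mm and descend.

>>> servo_tool --deltas '[[[0.07,-0.06,0.6,0,0,0],[0,0,0.6,0,0,0],[0,0,0.6,0,0,0],[0,0,0.6,0,0,0],[0,0,0.6,0,0,0],[0,0,0.6,0,0,0],[0,0,0.6,0,0,0],[0,0,0.4,0,0,0],[0,0,0.2,0,0,0],[0,0,0,0,0,0]]]'

```text
t: 5.25
tool_pos: [566.8, 96.7, 94.6]
tool_rot: [0.989, 0.151, -0.001, 0.0]
force: [0.4, -0.4, -0.4]
width: 85.4
```

Run:
```python
from h import *
o=r.get_obs();print(o['tool_pos'],o['force'])
p=optics.read_camera('wrist');save(p,'w2');print(proj(p,[567,96,140]))
```

```text
[566.84992416  96.74632907  94.61042362] [ 0.44923939 -0.43414705 -0.37260493]
[283.20960359 347.57213953]
```

View pics/w2.png

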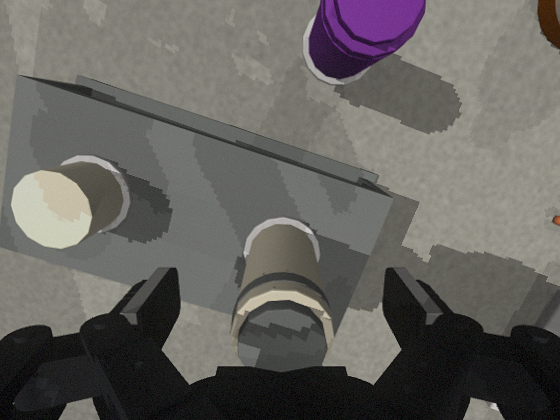

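The cartridge stands centred between the fingers, cap at about (283,340). Closing.

>>> servo_tool --deltas '[[[0,0,0,0,0,0],[0,0,0,0,0,0],[0,0,0,0,0,0],[0,0,0,0,0,0],[0,0,0,0,0,0],[0,0,0,0,0,0],[0,0,0,0,0,0],[0,0,0,0,0,0],[0,0,0,0,0,0],[0,0,0,0,0,0]]]' --jaw 1 --grip_force 60

```text
t: 6.3
tool_pos: [568.1, 97.6, 96.0]
tool_rot: [0.988, 0.151, 0.001, 0.0]
force: [0.1, -0.9, 5.1]
width: 33.1
```

Run:
```python
from h import *
o=r.get_obs();print(o['tool_pos'],o['force'],o['torque'],o['width'])
```

```text
[568.05003943  97.59155328  96.04855306] [ 0.14916408 -0.88546835  5.07370781] [-0.03351168  0.16609029 -0.03224238] 33.05037121671933
```

>>> servo_tool --deltas '[[[0,0,-0.2,0,0,0],[0,0,-0.4,0,0,0],[0,0,-0.5,0,0,0],[0,0,-0.5,0,0,0],[0,0,-0.5,0,0,0],[0,0,-0.5,0,0,0],[0,0,-0.5,0,0,0],[0,0,-0.4,0,0,0],[0,0,0,0,0,0],[0,0,0,0,0,0]]]'

```text
t: 7.3
tool_pos: [567.4, 97.4, 200.4]
tool_rot: [0.988, 0.151, 0.0, 0.0]
force: [-0.3, 0.1, -2.2]
width: 32.8
```

Run:
```python
from h import *
o=r.get_obs();print(o['tool_pos'],o['force'],o['torque'],o['width'])
s=optics.read_camera('scene');save(s,'s3')
cv2.imwrite('pics/s3c.png',cv2.resize(cv2.cvtColor(s['pixels'],cv2.COLOR_RGB2BGR)[100:280,290:450],None,fx=3,fy=3))
```

```text
[567.38149976  97.44948063 200.44088862] [-0.33286367  0.14606385 -2.18336763] [0.00189217 0.0597556  0.0090487 ] 32.77212687800812
```

View pics/s3c.png

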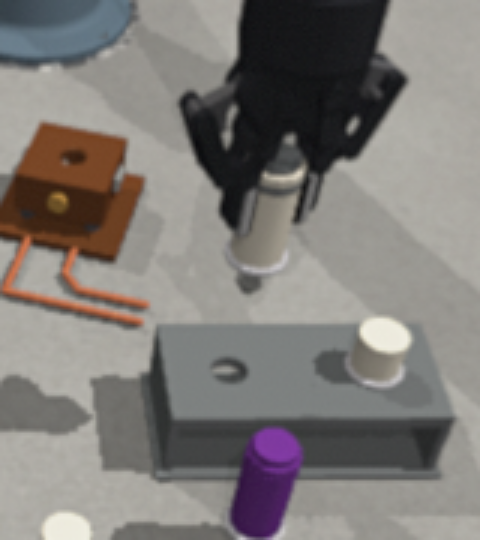

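>>> servo_tool --deltas '[[[-0.2,0.4,0,0,0,0],[-0.45,0.85,0,0,0,0],[-0.45,0.85,0,0,0,0],[-0.45,0.85,0,0,0,0],[-0.45,0.85,0,0,0,0],[-0.45,0.85,0,0,0,0],[-0.45,0.85,0,0,0,0],[-0.45,0.85,0,0,0,0],[-0.45,0.85,0,0,0,0],[-0.34,0.75,0,0,0,0]]]'

```text
t: 8.35
tool_pos: [518.2, -170.2, 199.2]
tool_rot: [0.989, 0.15, -0.001, -0.0]
force: [1.0, -1.2, -1.9]
width: 32.8
```

>>> servo_tool --deltas '[[[0,0,0,0,0,0],[0,0,0,0,0,0],[0,0,0,0,0,0]]]'

```text
t: 8.65
tool_pos: [520.0, -165.9, 199.8]
tool_rot: [0.988, 0.152, -0.0, -0.001]
force: [-0.2, 1.1, -2.4]
width: 32.4
```

Run:
```python
from h import *
o=r.get_obs();print(o['tool_pos'],o['force'],o['torque'],o['width'])
s=optics.read_camera('scene');t=optics.read_camera('top');w=optics.read_camera('wrist');save(w,'w4')
f=lambda p,a,b,c,d:cv2.resize(cv2.cvtColor(p['pixels'],cv2.COLOR_RGB2BGR)[b:d,a:c],None,fx=4,fy=4)
cv2.imwrite('pics/s4.png',np.hstack([f(s,190,120,290,260),f(t,270,160,370,300)]))
print(proj(s,[520,-167,58]),proj(w,[520,-167,58]))
```

```text
[ 519.98268087 -165.94913808  199.79133195] [-0.15694441  1.05903407 -2.35858402] [ 0.00072385  0.00168462 -0.05978084] 32.40314498239579
[239.16527143 209.63236047] [282.78647248 203.74251094]
```

View pics/s4.png

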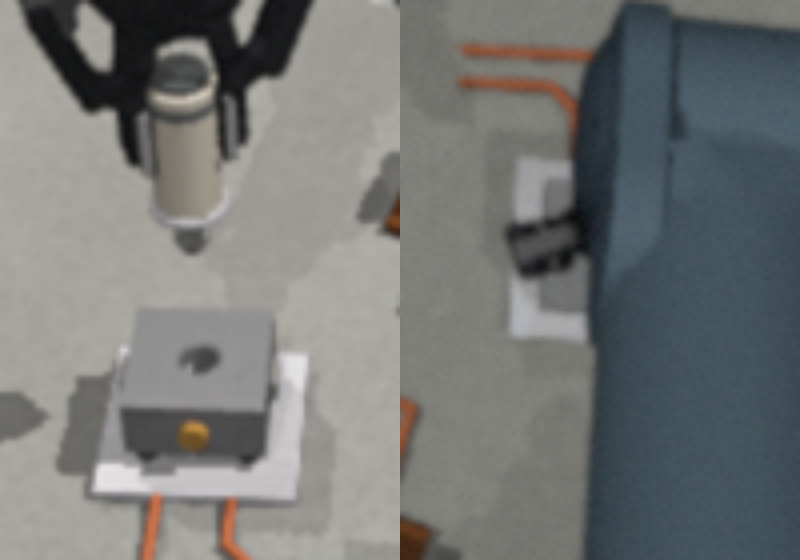

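View pics/w4.png

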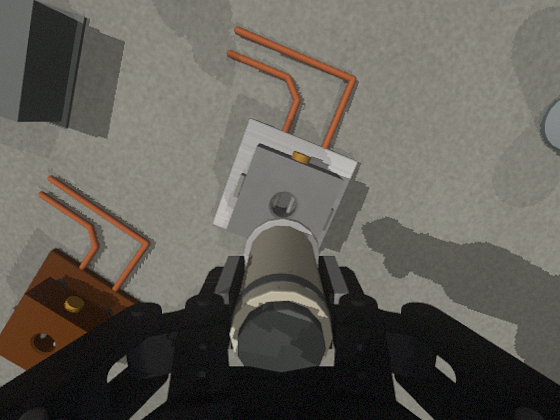

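Run:
```python
from h import *
s=optics.read_camera('scene');w=optics.read_camera('wrist')
o=r.get_obs();tp=o['tool_pos'];print(tp)
print('wrist hole pt',atz(w,(283.5,204),58),'proj flange rim wrist',proj(w,[tp[0],tp[1],tp[2]-36]),proj(w,[tp[0],tp[1],tp[2]+44]))
print('scene: tip',proj(s,[tp[0],tp[1],tp[2]-66]),'cap',proj(s,[tp[0],tp[1],tp[2]+44]),'flange',proj(s,[tp[0],tp[1],tp[2]-34]),'hole',proj(s,[520,-167,58]))
for d in optics.masks_of(s,'cartridge_center')[:2]:
  m=d['pixels']; ys,xs=np.nonzero(m);print(d['conf'],d['box']); 
  for y in range(ys.min(),ys.max()+1,4): xx=xs[ys==y]; print(y,xx.min(),xx.max())
```

```text
[ 520.47317056 -166.07922579  200.31155925]
wrist hole pt [ 520.07013317 -168.02647812   58.        ] proj flange rim wrist [281.427011   249.66471418] [281.4482005  344.60275189]
scene: tip [237.43680032 182.99941246] cap [233.78325039 137.6972752 ] flange [236.44781185 170.71432378] hole [239.16527143 209.63236047]
0.74 [366.0, 244.7, 394.7, 286.2]
243 378 383
247 373 388
251 372 390
255 371 389
259 370 388
263 369 387
267 367 385
271 366 384
275 365 384
279 368 383
283 370 376
0.61 [223.3, 134.3, 247.5, 185.3]
133 232 236
137 229 242
141 228 243
145 228 244
149 229 244
153 230 244
157 230 244
161 230 244
165 228 245
169 227 246
173 228 246
177 233 242
181 235 241
```

>>> servo_tool --deltas '[[[-0.02,0.04,0.3,0,0,0],[0,0,0.4,0,0,0],[0,0,0.5,0,0,0],[0,0,0.5,0,0,0],[0,0,0.4,0,0,0],[0,0,0.2,0,0,0],[0,0,0,0,0,0],[0,0,0,0,0,0],[0,0,0,0,0,0]]]'

```text
t: 9.85
tool_pos: [520.8, -168.7, 132.1]
tool_rot: [0.988, 0.151, 0.001, 0.0]
force: [-0.3, -0.0, -1.2]
width: 32.8
```

Run:
```python
from h import *
o=r.get_obs();print(o['tool_pos'],o['force'],o['torque'],o['width'])
s=optics.read_camera('scene');w=optics.read_camera('wrist')
f=lambda p,a,b,c,d:cv2.resize(cv2.cvtColor(p['pixels'],cv2.COLOR_RGB2BGR)[b:d,a:c],None,fx=4,fy=4,interpolation=cv2.INTER_CUBIC)
cv2.imwrite('pics/s5.png',np.hstack([f(s,190,140,290,260),f(w,240,200,340,320)]))
```

```text
[ 520.82350181 -168.71419164  132.06982801] [-0.26337606 -0.01302934 -1.16182811] [ 0.0553077  -0.05826837  0.01088658] 32.7795225091063
```

View pics/s5.png

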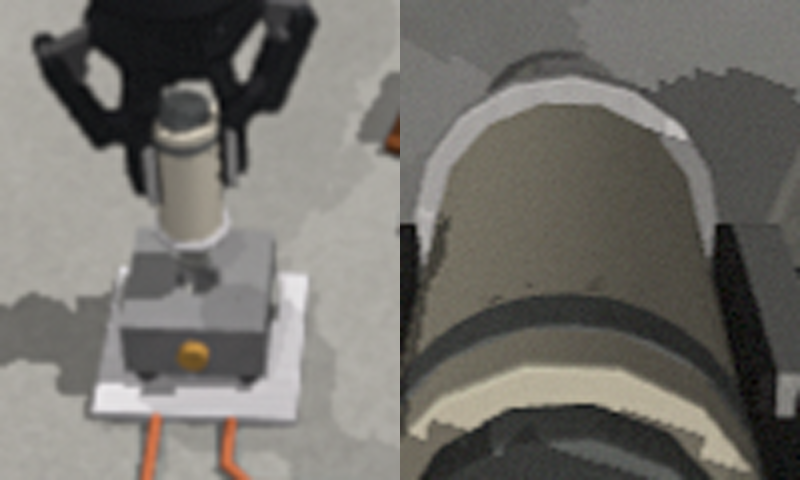

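Run:
```python
from h import *
s=optics.read_camera('scene');w=optics.read_camera('wrist')
o=r.get_obs();tp=o['tool_pos'];print(tp,o['force'])
print('hole scene',proj(s,[519.3,-166.5,58]),'tip',proj(s,[tp[0],tp[1],tp[2]-66]),'hole wrist',proj(w,[520,-168,58]),proj(w,[520,-166,58]),'flange',proj(w,[tp[0],tp[1],tp[2]-36]))
f=lambda p,a,b,c,d,k:cv2.resize(cv2.cvtColor(p['pixels'],cv2.COLOR_RGB2BGR)[b:d,a:c],None,fx=k,fy=k,interpolation=cv2.INTER_CUBIC)
g=lambda x:np.clip((x.astype(float)/255)**.6*255,0,255).astype(np.uint8)
cv2.imwrite('pics/s6.png',g(np.hstack([f(s,215,185,265,235,8),f(w,240,180,340,280,4)])))
```

```text
[ 520.49028442 -168.69205332  131.94770933] [-0.45503858 -0.49575869 -1.9941193 ]
hole scene [239.4111735 209.3980307] tip [238.14507018 207.16698952] hole wrist [279.5518501  228.42523096] [276.56676219 227.53264216] flange [280.79188447 249.69062425]
```

View pics/s6.png

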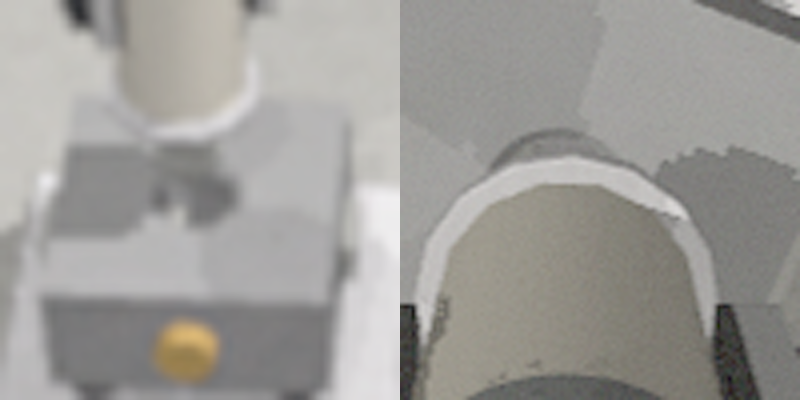

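The hole is at about (520, -166.7) from the wrist (277.5,228) and scene (239.3,209.4) pictures. The tool is 2 mm off in y, so I'll correct that first.

>>> servo_tool --deltas '[[[0.02,-0.06,0,0,0,0],[0,0,0,0,0,0],[0,0,0,0,0,0],[0,0,0,0,0,0]]]'

```text
t: 10.45
tool_pos: [520.1, -166.7, 131.3]
tool_rot: [0.988, 0.151, 0.0, 0.0]
force: [-0.4, -0.3, -2.1]
width: 33.2
```

Run:
```python
from h import *
w=optics.read_camera('wrist')
for i in range(3):
  s=optics.read_camera('scene');o=r.get_obs();tp=o['tool_pos'];print(tp,o['force'],o['torque'])
f=lambda p,a,b,c,d,k:cv2.resize(cv2.cvtColor(p['pixels'],cv2.COLOR_RGB2BGR)[b:d,a:c],None,fx=k,fy=k,interpolation=cv2.INTER_CUBIC)
g=lambda x:np.clip((x.astype(float)/255)**.6*255,0,255).astype(np.uint8)
cv2.imwrite('pics/s7.png',g(np.hstack([f(s,215,185,265,235,8),f(w,240,180,340,280,4)])))
```

```text
[ 520.07081486 -166.68077625  131.26607708] [-0.23615127 -0.71260337 -1.29939458] [0.06068104 0.02477343 0.00126434]
[ 520.02990777 -166.68153823  131.23615685] [-0.09176703  0.89769379 -3.2528491 ] [ 0.0492084  -0.00963618 -0.04242985]
[ 520.02591106 -166.71219506  131.24810693] [ 0.31144616  0.63580763 -2.46794628] [ 0.02956952 -0.01730443 -0.027294  ]
```

View pics/s7.png

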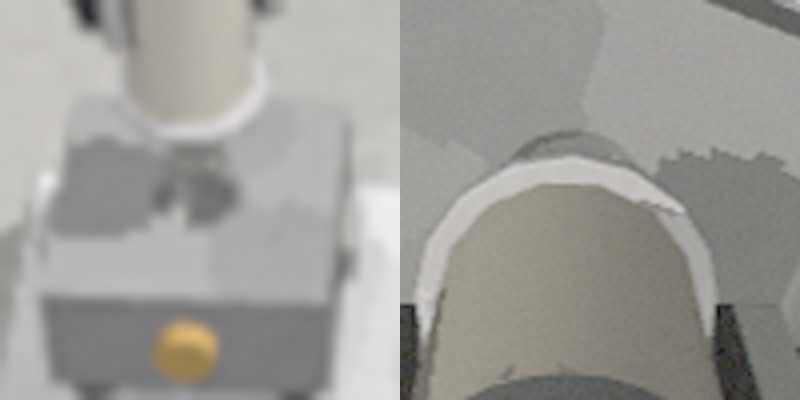

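Aligned. I'll enter the hole by 15 mm, checking for contact.

>>> servo_tool --deltas '[[[0,0,0.1,0,0,0],[0,0,0.1,0,0,0],[0,0,0.1,0,0,0],[0,0,0.1,0,0,0],[0,0,0.1,0,0,0],[0,0,0,0,0,0],[0,0,0,0,0,0]]]'

```text
t: 11.35
tool_pos: [520.0, -166.6, 116.2]
tool_rot: [0.988, 0.151, -0.0, -0.0]
force: [0.1, 0.0, -2.2]
width: 32.5
```

```bash
cat > f.py <<'E'
from h import *
F=[];P=[];T=[]
import sys
for i in range(int(sys.argv[1]) if len(sys.argv)>1 else 2):
  s=optics.read_camera('wrist');o=r.get_obs();F.append(o['force']);P.append(o['tool_pos']);T.append(o['torque'])
print(np.round(F,1).tolist(),'mean',np.mean(F,0).round(2),np.mean(P,0).round(2),np.mean(T,0).round(3),o['t'])
E
python3 f.py 3
```

```text
[[-0.2, -0.3, -1.7], [0.1, -0.1, -2.0], [-0.1, 0.4, -2.4]] mean [-0.04 -0.   -2.01] [ 520.22 -166.65  116.4 ] [-0.047 -0.006  0.023] 11.5
```

>>> servo_tool --deltas '[[[0,0,0.06,0,0,0],[0,0,0.06,0,0,0],[0,0,0.06,0,0,0],[0,0,0.06,0,0,0],[0,0,0,0,0,0],[0,0,0,0,0,0]]]'

```text
t: 12.1
tool_pos: [520.0, -166.8, 109.0]
tool_rot: [0.988, 0.151, -0.0, 0.0]
force: [-0.1, -1.0, -0.6]
width: 32.9
```

>>> servo_tool --deltas '[[[0,0,0.05,0,0,0],[0,0,0.05,0,0,0],[0,0,0,0,0,0]]]'

```text
t: 12.4
tool_pos: [520.7, -166.7, 106.7]
tool_rot: [0.988, 0.151, 0.001, 0.0]
force: [0.7, -0.8, 1.5]
width: 32.6
```

```bash
python3 f.py 2
```

```text
[[0.2, 0.1, 1.3], [-0.5, -0.2, 1.8]] mean [-0.18 -0.03  1.55] [ 520.69 -166.71  106.63] [-0.087  0.086 -0.046] 12.5
```

>>> servo_tool --deltas '[[[0,0,0.05,0,0,0],[0,0,0.05,0,0,0],[0,0,0,0,0,0]]]'

```text
t: 12.8
tool_pos: [521.2, -166.8, 103.9]
tool_rot: [0.988, 0.151, 0.001, 0.0]
force: [0.4, -0.4, 4.3]
width: 32.8
```

>>> servo_tool --deltas '[[[0,0,0.05,0,0,0],[0,0,0.05,0,0,0],[0,0,0,0,0,0]]]'

```text
t: 13.1
tool_pos: [519.4, -166.3, 99.2]
tool_rot: [0.988, 0.151, -0.001, -0.0]
force: [-0.2, -1.0, -2.7]
width: 32.6
```

```bash
python3 f.py 2
```

```text
[[0.9, -1.0, -2.6], [0.5, -0.1, -3.1]] mean [ 0.67 -0.53 -2.85] [ 518.93 -166.33   98.86] [-0.126 -0.156 -0.016] 13.2
```

The force dropped after about 6 N, which is the snap. I'll continue gently to seat the flange.

>>> servo_tool --deltas '[[[0,0,0.05,0,0,0],[0,0,0,0,0,0]]]'

```text
t: 13.4
tool_pos: [519.3, -166.3, 97.5]
tool_rot: [0.988, 0.151, -0.001, -0.001]
force: [2.2, -0.6, -8.0]
width: 33.1
```

>>> servo_tool --deltas '[[[0,0,0.03,0,0,0],[0,0,0,0,0,0]]]'

```text
t: 13.6
tool_pos: [519.2, -166.3, 96.3]
tool_rot: [0.988, 0.151, -0.001, -0.001]
force: [1.0, -0.0, -10.1]
width: 32.8
```

>>> servo_tool --deltas '[[[0,0,0.03,0,0,0],[0,0,0,0,0,0]]]'

```text
t: 13.8
tool_pos: [519.2, -166.5, 96.0]
tool_rot: [0.988, 0.151, -0.001, -0.0]
force: [0.7, -0.3, -9.1]
width: 32.7
```

```bash
python3 f.py 2
```

```text
[[0.8, -0.2, -8.6], [1.5, -0.4, -10.2]] mean [ 1.16 -0.3  -9.41] [ 519.21 -166.49   96.02] [-0.132 -0.2   -0.018] 13.9
```

>>> servo_tool --deltas '[[[0,0,0.03,0,0,0],[0,0,0,0,0,0],[0,0,0,0,0,0]]]'

```text
t: 14.2
tool_pos: [519.4, -166.6, 95.7]
tool_rot: [0.988, 0.151, -0.001, -0.0]
force: [-0.5, 1.1, -7.8]
width: 32.7
```

```bash
python3 f.py 2
python3 - <<'E'
from h import *
s=optics.read_camera('scene')
f=lambda p,a,b,c,d,k:cv2.resize(cv2.cvtColor(p['pixels'],cv2.COLOR_RGB2BGR)[b:d,a:c],None,fx=k,fy=k,interpolation=cv2.INTER_CUBIC)
cv2.imwrite('pics/s8.png',f(s,200,165,280,240,7))
E
```

```text
[[-0.9, 0.3, -8.0], [-1.5, 0.0, -7.0]] mean [-1.22  0.15 -7.52] [ 519.42 -166.59   95.71] [-0.071  0.206 -0.009] 14.3
```

View pics/s8.png

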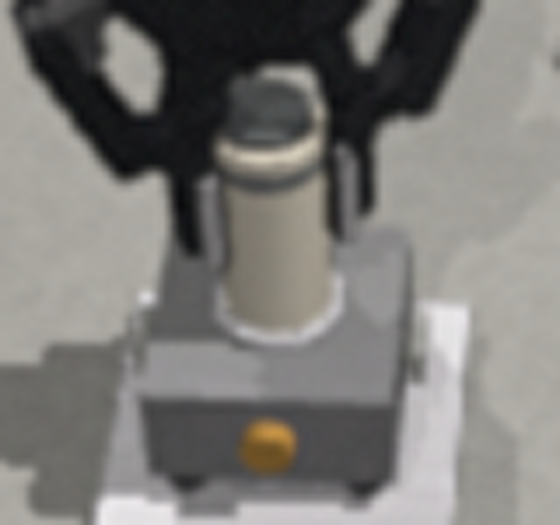

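The flange is near the face at (275,320) in the crop. The catch pulls the cartridge down while the compliant arm lags. I'll keep pushing in small steps.

>>> servo_tool --deltas '[[[0,0,0.05,0,0,0],[0,0,0,0,0,0],[0,0,0,0,0,0]]]'

```text
t: 14.65
tool_pos: [520.9, -166.7, 95.0]
tool_rot: [0.988, 0.151, 0.001, 0.0]
force: [0.6, 0.0, -4.1]
width: 32.6
```

>>> servo_tool --deltas '[[[0,0,0.05,0,0,0],[0,0,0,0,0,0],[0,0,0,0,0,0]]]'

```text
t: 14.95
tool_pos: [521.5, -166.8, 93.9]
tool_rot: [0.988, 0.151, 0.001, 0.001]
force: [0.3, -0.5, -0.2]
width: 32.5
```

```bash
python3 f.py 2
```

```text
[[0.0, -0.1, 1.0], [1.1, 0.5, 1.9]] mean [0.54 0.17 1.44] [ 521.51 -166.85   93.89] [ 0.025 -0.091 -0.051] 15.05
```

>>> servo_tool --deltas '[[[0,0,0.05,0,0,0],[0,0,0,0,0,0],[0,0,0,0,0,0]]]'

```text
t: 15.35
tool_pos: [521.6, -166.9, 93.2]
tool_rot: [0.988, 0.151, 0.001, 0.001]
force: [-0.7, 0.1, 7.3]
width: 32.6
```

>>> servo_tool --deltas '[[[0,0,0.03,0,0,0],[0,0,0,0,0,0],[0,0,0,0,0,0]]]'

```text
t: 15.65
tool_pos: [521.7, -166.9, 93.0]
tool_rot: [0.988, 0.151, 0.001, 0.001]
force: [-1.3, 0.3, 10.7]
width: 32.7
```

```bash
python3 f.py 2
```

```text
[[-2.1, 0.7, 10.2], [-2.1, -0.3, 10.9]] mean [-2.14  0.16 10.58] [ 521.63 -166.84   92.94] [ 0.298  0.636 -0.001] 15.75
```

Pressing at about 12 N with the flange seated. Now reversing into the tug, in small steps.

>>> servo_tool --deltas '[[[0,0,-0.05,0,0,0],[0,0,-0.05,0,0,0],[0,0,0,0,0,0],[0,0,0,0,0,0]]]'

```text
t: 16.15
tool_pos: [520.6, -166.8, 93.7]
tool_rot: [0.988, 0.151, 0.001, 0.0]
force: [1.4, -0.4, 2.1]
width: 32.8
```

>>> servo_tool --deltas '[[[0,0,-0.05,0,0,0],[0,0,0,0,0,0],[0,0,0,0,0,0]]]'

```text
t: 16.45
tool_pos: [519.1, -166.4, 94.2]
tool_rot: [0.988, 0.151, -0.001, -0.0]
force: [0.1, -0.2, -2.2]
width: 32.7
```

```bash
python3 f.py 2
```

```text
[[0.1, -0.4, -1.6], [0.7, 0.2, -1.6]] mean [ 0.42 -0.11 -1.63] [ 519.21 -166.47   94.28] [-0.006 -0.016 -0.004] 16.55
```

>>> servo_tool --deltas '[[[0,0,-0.04,0,0,0],[0,0,0,0,0,0],[0,0,0,0,0,0]]]'

```text
t: 16.85
tool_pos: [519.2, -166.4, 95.3]
tool_rot: [0.988, 0.151, -0.001, -0.0]
force: [1.0, -0.1, -6.1]
width: 32.9
```

>>> servo_tool --deltas '[[[0,0,-0.04,0,0,0],[0,0,0,0,0,0],[0,0,0,0,0,0]]]'

```text
t: 17.15
tool_pos: [519.1, -166.5, 96.1]
tool_rot: [0.988, 0.151, -0.001, -0.0]
force: [2.2, -0.6, -13.7]
width: 32.4
```

```bash
python3 f.py 2
```

```text
[[1.5, 1.2, -15.1], [1.6, -1.1, -15.6]] mean [  1.53   0.04 -15.33] [ 519.09 -166.45   96.24] [-0.137 -0.513 -0.032] 17.25
```

Tugging at about 13 N. I'll hold for just over a second.

>>> servo_tool --deltas '[[[0,0,0,0,0,0],[0,0,0,0,0,0]]]'

```text
t: 17.45
tool_pos: [519.1, -166.4, 96.5]
tool_rot: [0.988, 0.151, -0.001, -0.0]
force: [1.7, 0.5, -16.9]
width: 32.3
```

>>> servo_tool --deltas '[[[0,0,0,0,0,0],[0,0,0,0,0,0],[0,0,0,0,0,0],[0,0,0,0,0,0]]]'

```text
t: 17.85
tool_pos: [519.2, -166.4, 96.7]
tool_rot: [0.988, 0.151, -0.001, -0.0]
force: [1.6, 0.2, -19.1]
width: 33.1
```

```bash
python3 f.py 3
python3 - <<'E'
from h import *
s=optics.read_camera('scene')
f=lambda p,a,b,c,d,k:cv2.resize(cv2.cvtColor(p['pixels'],cv2.COLOR_RGB2BGR)[b:d,a:c],None,fx=k,fy=k,interpolation=cv2.INTER_CUBIC)
cv2.imwrite('pics/s9.png',f(s,200,165,280,240,7))
E
```

```text
[[-0.2, 0.3, -20.7], [1.2, -0.0, -20.3], [1.4, -0.1, -20.5]] mean [  0.81   0.07 -20.49] [ 519.18 -166.44   96.76] [-0.076 -0.305 -0.01 ] 18.0
```

View pics/s9.png

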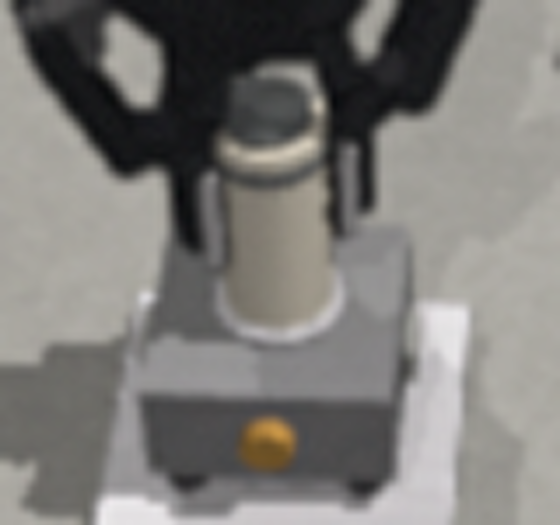

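The force has crept up to about 18 N, so I'm easing off right away.

>>> servo_tool --deltas '[[[0,0,0.04,0,0,0]]]'

```text
t: 18.15
tool_pos: [519.4, -166.4, 96.2]
tool_rot: [0.988, 0.151, -0.001, -0.0]
force: [-1.2, 0.2, -14.0]
width: 32.6
```

```bash
python3 f.py 1
```

```text
[[-0.6, 0.5, -14.8]] mean [ -0.58   0.52 -14.83] [ 519.44 -166.4    96.25] [ 0.162  0.272 -0.058] 18.2
```

>>> servo_tool --deltas '[[[0,0,0,0,0,0],[0,0,0,0,0,0]]]'

```text
t: 18.4
tool_pos: [519.5, -166.4, 96.3]
tool_rot: [0.988, 0.151, -0.001, -0.0]
force: [-1.7, 0.7, -15.0]
width: 32.2
```

>>> servo_tool --deltas '[[[0,0,0,0,0,0],[0,0,0,0,0,0]]]'

```text
t: 18.6
tool_pos: [519.5, -166.4, 96.2]
tool_rot: [0.988, 0.151, -0.001, -0.0]
force: [-3.2, 0.5, -14.4]
width: 32.6
```

>>> servo_tool --deltas '[[[0,0,0,0,0,0],[0,0,0,0,0,0]]]'

```text
t: 18.8
tool_pos: [519.6, -166.4, 96.2]
tool_rot: [0.988, 0.151, -0.001, -0.0]
force: [-2.8, 1.2, -14.0]
width: 32.9
```

Steady at about 12–13 N. I'll hold for another 0.8 s.

>>> servo_tool --deltas '[[[0,0,0,0,0,0],[0,0,0,0,0,0],[0,0,0,0,0,0],[0,0,0,0,0,0]]]'

```text
t: 19.2
tool_pos: [519.7, -166.5, 96.1]
tool_rot: [0.988, 0.151, -0.0, -0.0]
force: [-3.9, 1.3, -13.4]
width: 32.9
```

>>> servo_tool --deltas '[[[0,0,0,0,0,0],[0,0,0,0,0,0],[0,0,0,0,0,0],[0,0,0,0,0,0]]]'

```text
t: 19.6
tool_pos: [519.7, -166.4, 96.0]
tool_rot: [0.988, 0.151, -0.0, -0.0]
force: [-4.9, 2.5, -13.0]
width: 32.7
```

>>> servo_tool --deltas '[[[0,0,0.04,0,0,0],[0,0,0.04,0,0,0],[0,0,0,0,0,0],[0,0,0,0,0,0]]]'

```text
t: 20.0
tool_pos: [521.9, -167.2, 95.2]
tool_rot: [0.988, 0.151, 0.002, 0.001]
force: [-3.4, 1.2, -5.9]
width: 32.4
```

>>> servo_tool --deltas '[[[0,0,0.04,0,0,0],[0,0,0,0,0,0],[0,0,0,0,0,0]]]'

```text
t: 20.3
tool_pos: [521.8, -167.4, 94.1]
tool_rot: [0.988, 0.151, 0.002, 0.001]
force: [-3.6, 0.9, 0.1]
width: 33.0
```

```bash
python3 f.py 2
```

```text
[[-3.0, -0.2, 1.1], [-3.2, -0.2, 2.0]] mean [-3.07 -0.18  1.53] [ 521.8  -167.37   93.89] [0.106 0.736 0.006] 20.4
```

>>> servo_tool --deltas '[[[0,0,0.04,0,0,0],[0,0,0,0,0,0],[0,0,0,0,0,0]]]'

```text
t: 20.7
tool_pos: [521.9, -167.4, 93.3]
tool_rot: [0.989, 0.151, 0.002, 0.001]
force: [-3.6, -0.2, 7.1]
width: 32.7
```

>>> servo_tool --deltas '[[[0,0,0.02,0,0,0],[0,0,0,0,0,0]]]'

```text
t: 20.9
tool_pos: [521.9, -167.4, 93.1]
tool_rot: [0.989, 0.151, 0.001, 0.001]
force: [-4.4, 0.8, 8.7]
width: 32.8
```

```bash
python3 f.py 1
```

```text
[[-4.7, -0.0, 8.9]] mean [-4.71 -0.02  8.89] [ 521.9  -167.36   93.13] [0.278 1.325 0.032] 20.95
```

It is home again under a light press. I'll back off to a small press and relieve the side load, then let go.

>>> servo_tool --deltas '[[[-0.04,-0.01,-0.04,0,0,0],[0,0,0,0,0,0],[0,0,0,0,0,0]]]'

```text
t: 21.25
tool_pos: [521.5, -167.4, 93.5]
tool_rot: [0.988, 0.151, 0.003, 0.001]
force: [-0.1, -1.1, 5.5]
width: 32.8
```

```bash
python3 f.py 2
```

```text
[[-0.1, -0.9, 5.6], [-0.3, -0.8, 5.7]] mean [-0.21 -0.82  5.65] [ 521.52 -167.37   93.47] [-0.065  0.01  -0.03 ] 21.35
```

>>> servo_tool --deltas '[[[0,0,0,0,0,0],[0,0,0,0,0,0],[0,0,0,0,0,0],[0,0,0,0,0,0],[0,0,0,0,0,0],[0,0,0,0,0,0],[0,0,0,0,0,0],[0,0,0,0,0,0],[0,0,0,0,0,0],[0,0,0,0,0,0]]]' --jaw 0

```text
t: 22.35
tool_pos: [518.8, -166.7, 92.0]
tool_rot: [0.988, 0.151, 0.0, -0.0]
force: [0.3, 0.1, -1.0]
width: 85.3
```

```bash
python3 f.py 1
python3 - <<'E'
from h import *
w=optics.read_camera('wrist');save(w,'w10')
E
```

```text
[[-0.1, -0.0, -0.4]] mean [-0.11 -0.03 -0.42] [ 518.85 -166.73   92.02] [ 0.03  -0.026 -0.039] 22.4
```

View pics/w10.png

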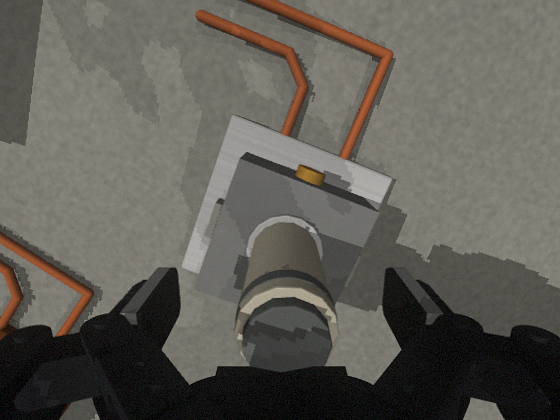

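The fingers are open and clear on both sides, with the cartridge at (287,335) standing in the dock. Retreating straight up.

>>> servo_tool --deltas '[[[0,0.1,-0.2,0,0,0],[0,0,-0.6,0,0,0],[0,0,-0.8,0,0,0],[0,0,-0.8,0,0,0],[0,0,-0.8,0,0,0],[0,0,-0.8,0,0,0],[0,0,-0.6,0,0,0],[0,0,0,0,0,0],[0,0,0,0,0,0],[0,0,0,0,0,0]]]'

```text
t: 23.45
tool_pos: [518.7, -169.5, 228.6]
tool_rot: [0.988, 0.151, -0.001, -0.001]
force: [0.0, 0.6, -0.2]
width: 85.2
```

```bash
python3 f.py 1
python3 - <<'E'
from h import *
s=optics.read_camera('scene');w=optics.read_camera('wrist');save(s,'s11')
f=lambda p,a,b,c,d,k:cv2.resize(cv2.cvtColor(p['pixels'],cv2.COLOR_RGB2BGR)[b:d,a:c],None,fx=k,fy=k,interpolation=cv2.INTER_CUBIC)
cv2.imwrite('pics/s11c.png',np.hstack([f(s,190,140,290,260,4),f(w,220,150,320,270,4)]))
print('cap scene',proj(s,[519.6,-166.7,138]),'flange top',proj(s,[519.6,-166.7,62]),'wrist cap',proj(w,[519.6,-166.7,138]))
E
```

```text
[[0.0, 0.1, -1.1]] mean [ 0.    0.07 -1.09] [ 518.62 -169.39  228.4 ] [ 0.006 -0.016 -0.015] 23.5
cap scene [237.03262232 181.33263987] flange top [239.20553635 208.17488718] wrist cap [277.9295427  217.83184603]
```

View pics/s11c.png

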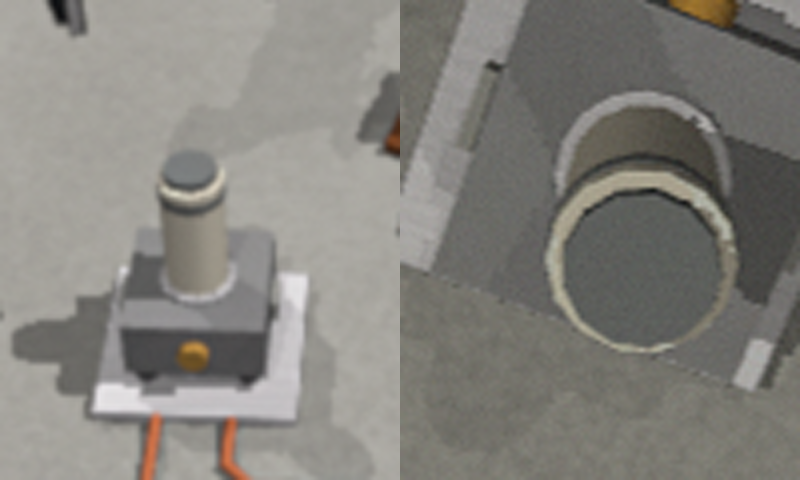

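View pics/s11.png

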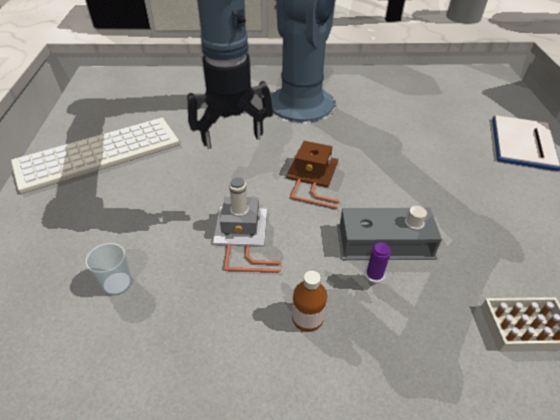

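Run:
```python
from h import *
print(r.get_obs()['qd'].round(3)); print(r.job_done())
```

```text
[-0.002 -0.    -0.    -0.006 -0.002 -0.    -0.   ]
the job is handed in; nothing more can be done
None
```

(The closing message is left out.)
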